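# Open the push-to-open sweet chest and load a tin

### The arm

A 6-joint arm with a two-finger parallel gripper is mounted at the origin on the work surface. World frame = base frame: x ahead of the robot, y to its left, z up, the work surface at z = 0. Lengths are in m, angles in rad, forces in N, time in s.
With the tool pointing down it reaches from about 0.225 to 0.875 m from the base axis. Payload 3.4 kg.
Tool frame: the origin (TCP) lies midway between the tips of the shut fingers; the grasp point (between the pads) lies 19 mm behind it; z points along the fingers, y is the line along which they close (so a half turn about z gives the same grasp; the last joint's range is limited). The gripper opens to 85 mm and grips with 20 to 120 N. Pads are 22 mm wide; open, the fingers measure 114 mm over their backs; the gripper's body (76 mm by 85 mm) begins 54 mm behind the grasp point. The pads swing forward as they close: fully open they stand 13 mm farther back than shut.
Start: joints at [-1.413, 0.276, 1.505, -0, 1.361, -0.121], TCP at [0.158, -0.553, 0.199] pointing down, gripper open.
Joint ranges: [-2.89, 2.89], [-0.75, 2.08], [0.22, 2.7], [-1.18, 4.32], [0.11, 2.71], [-2.7, 2.7]. Speed limits (rad/s): [2.57, 2.57, 3.14, 3.14, 3.14, 3.14].

### API

Orientations are given as a unit quaternion [w, x, y, z].
In Python, from rig import * gives the robot as it stands.
- The arm moves only by the tool apply_moves, never from a script. Its argument "steps" is one flat list of numbers, 4 for each row, row after row: the shift along the world's x, y, z in cm, then the turn about the world's z in degrees. A call has 1 to 8 rows; each row is the pose to reach, as a shift and turn from the pose commanded when the call began; what a row does not reach only later rows make up. A row lasts 1/12 s, in which the tool goes at most 41.7 mm and 7.16 degrees, less where a joint would pass 70% of its speed; a pose out of reach is approached as far as the arm can. A call with a gripper value outside its range is refused whole. "jaw" is the closure in counts, from 0 (fully open) to 255 (shut), set as the call begins (left out, the last holds). The fingers move at their own pace and stop on an object; "newtons" is the grip in N (left out, the last holds). Time passes only in rows, so rows that repeat a pose let the fingers close. It gives the time, the measured TCP pose, the force, the opening and the grip force at its end, in the units of the state.
- get_state(): the state, without advancing time (a new reading comes with each control period).
- get_image(name): name is "side" or "top"; returns the picture (384x512x3 uint8, red, green, blue); there is no depth.
- calibration(name): a dict with "fx", "fy", "cx", "cy" (pixels), "xyz" and "rotation" of the camera in the world. Camera axes: x right, y up, looking along -z (the intrinsics and any distortion apply to the point x, -y, -z); pixel columns grow to the right and rows downward; lengths in m; the calibration is good to about 2 mm. A picture is of the moment at which its call begins. calibration takes no time and is no camera call.
- sign_off(): hands the job in; it is judged then, once.
The state is a dict: "clock": time; "qpos": joint angles; "qd": joint speeds; "effort": joint torques, N m; "position": TCP position; "ee_rot": TCP orientation; "contact_force": force on the tool from outside, world axes, zero at the start; "moment": the same for the moment, N m; "width": finger opening in m; "gripper_force": force on a finger pad.
Only numpy, scipy, OpenCV 4.12 (cv2) and the standard library are available. Lean on these libraries where they do the work, as an engineer would, in place of code of your own. Each camera call takes 0.05 s, during which the arm holds its last target. There are 200 camera calls.

### The job

Press down the wooden touch-latch hatch of the white chest (the green dot marks the spot) until it clicks, then ease it up with your hand on it as it springs open, so that it never flies open, and leave it standing open. Then lift the yellow tin out of the rack and stand it on the green board, let go, and take it again the other way round, by its narrow ends, because the chest's middle slot has room for fingers only there. Lower it gently into that slot until it stands upright on the floor, and leave the blue and red tins standing in the rack.

Things in the scene. Friction and masses are not known exactly. Their poses are not given: they have to be found in the camera images.
- chest: White box, 190 (its x) x 170 (its y) x 143 mm high over the shut hatch; fixed, turned up to 0.25 rad. Origin: centre of its underside on the table, z up. Walls 127 mm high, the hinge wall (+y) 135 mm. Inside, two green dividers (along x, 6 mm thick, tops 97 mm over the table) bound the middle slot.
- slot (a point): Centre of the middle slot's floor, 12 mm above the table; turned with the chest. The slot runs along x, 180 mm long, and is 54 mm wide in y (27 mm to each side). Only along x is there room for fingers beside the tin.
- hatch_hinge (a point): Middle of the hatch's hinge axis, which runs along the chest's x at chest y = +85 mm, 135 mm above the table; fixed, axes as the chest's. The hatch is a wooden panel 190 (chest x) x 175 (from the hinge to chest -y) x 8 mm, 0.15 kg, over the whole chest; shut, it is level and its upper face is 143 mm above the table.
- hatch (a joint): Hatch angle, rad: 0 shut, -0.05 pressed in, 1.8 open: the free edge swings up and over to chest +y. Once unlatched, a spring lifts it with 1.7 N at the dot, less as it opens; it follows up whatever rests on its upper face. Let go at once it reaches over 4 rad/s (3 is the limit); led past 1.0 rad it may be let go, goes on slower than that and stays open.
- hatch_press (a point): Centre of the green dot (32 mm across) on the hatch's upper face, 145 mm from the hinge axis, 30 mm from the free edge; moves with the hatch (z out of its upper face, x along the hinge, -y to the free edge). Pressed here with about 3 N the hatch sinks 4 to 5 mm, clicks and is free; it meets a firm stop at 7 mm.
- latch (a joint): Slide of the hidden latch hook, m: 0 holds the hatch, over 0.003 it has clicked free and stays free.
- rack: Fixed metal rack, base 235 (its x) x 140 (its y) x 8 mm, turned up to 0.12 rad, left or right of the board. Three lanes 75 mm apart along x, between steel cheeks 5 mm thick, 75 mm long in y, tops 108 mm over the table, 5 mm off the tins' narrow ends; open to +y and -y. Origin: centre of its underside.
- yellow_tin: Loose yellow tin with a white lid, 60 (its x) x 44 (its y) x 115 mm (z), straight-sided, 0.17 to 0.35 kg. Its broad faces (60 mm) look to its +-y, the narrow ends (44 mm) to +-x. Origin: centre of its underside. Stands in any lane of the rack, on its 8 mm base, with x and y as the rack's.
- blue_tin: Same tin in blue, in another lane; leave it.
- red_tin: Same tin in red, in another lane; leave it.
- board: Fixed green plastic board, 170 (its x) x 160 (its y) x 12 mm. Origin: centre of its underside; upper face at 12 mm. Bare.

How it is judged:
By the outcome, as a careful person would: the job done as asked, in the order asked, and still so for the second after the job is handed in, with the robot touching nothing.
It also fails if it takes over 72 s, if anything falls off the work surface, if the arm or the gripper's body presses on something with over 40 N, if the wrist force passes 120 N, or if a joint passes its speed limit or range.

## Working session

There is one attempt and no reset: what is moved stays moved. The work goes in short steps, Python scripts to look and compute and a tool call to move; the robot and the scene stay as the last step left them, time stands still between calls to the robot, and variables do not carry over. Pictures are saved under pics/ and viewed, at most 10 in all, crops included, and the job is handed in when it is done.

Besides the shell and the picture viewer there is one more tool, called after ">>>" as name(argument=value, ...) on one line, values as JSON. apply_moves: Moves the arm, as the interface text tells. Its arguments: {"type":"object","properties":{"steps":{"type":"array","items":{"type":"number"}},"jaw":{"type":"number"},"newtons":{"type":"number"}},"required":["steps"]}

```bash
mkdir -p pics; ls
python3 - <<'E'
from rig import *
import cv2,numpy as np
ims=[]
for n in ("top","side"):
    im=get_image(n); np.save(f"pics/{n}0.npy",im); cv2.imwrite(f"pics/{n}0.png",im[:,:,::-1]); print(n,calibration(n))
s=get_state(); print(s)
E
```

```text
pics
top {'fx': 385.8858601813554, 'fy': 385.8858601813554, 'cx': 260.37478447028116, 'cy': 189.54531730838693, 'xyz': array([0.38003078, 0.04225817, 1.18473063]), 'rotation': array([-0.6951271 , -0.067916  ,  0.05542445,  0.71352215])}
side {'fx': 455.39849329543057, 'fy': 455.39849329543057, 'cx': 254.82260134607026, 'cy': 196.0022088270659, 'xyz': array([0.02814134, 0.57315364, 1.05284514]), 'rotation': array([-0.37273127, -0.12307917,  0.30367282,  0.86816227])}
{'clock': 0.1, 'qpos': array([-1.41296110e+00,  2.76527522e-01,  1.50603171e+00,  2.89610285e-05,
        1.36072221e+00, -1.21015123e-01]), 'qd': array([ 0.00175129, -0.00081762, -0.00177534, -0.00127149, -0.00138581,
        0.00195826]), 'effort': array([ 9.47734807e-04, -4.17699838e+01, -2.46405333e+01, -1.54187142e-04,
        5.78054940e-03,  9.55122232e-06]), 'position': array([ 0.15818023, -0.55224834,  0.19811865]), 'ee_rot': array([-8.44512843e-04,  9.90296114e-01,  1.38970840e-01, -1.38727063e-06]), 'contact_force': array([-0.44216025,  0.00107579,  0.42090056]), 'moment': array([ 0.00642828, -0.04219691,  0.02751099]), 'gripper_force': 0.0, 'width': 0.08558009106543303}
```

View pics/top0.png

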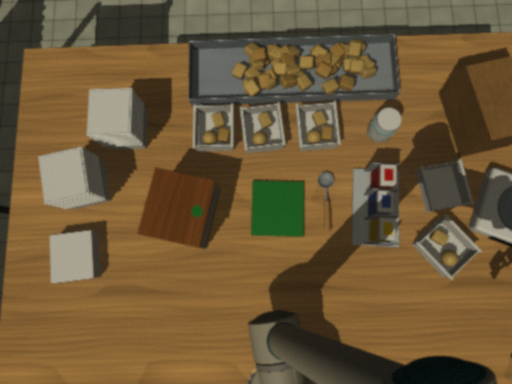

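View pics/side0.png

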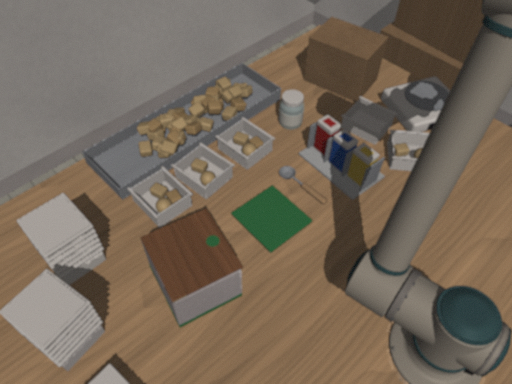

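```bash
cat > h.py <<'E'
import numpy as np,cv2
from scipy.spatial.transform import Rotation as R
from rig import *
def cam(n):
    c=calibration(n); q=c['rotation']; return c,R.from_quat([q[1],q[2],q[3],q[0]]).as_matrix()
def cast(n,uv,z):
    c,M=cam(n); uv=np.atleast_2d(uv).astype(float)
    d=np.c_[(uv[:,0]-c['cx'])/c['fx'],-(uv[:,1]-c['cy'])/c['fy'],-np.ones(len(uv))]@M.T
    return c['xyz']+d*((z-c['xyz'][2])/d[:,2])[:,None]
def proj(n,P):
    c,M=cam(n); p=(np.atleast_2d(P)-c['xyz'])@M
    return np.c_[c['cx']-c['fx']*p[:,0]/p[:,2],c['cy']+c['fy']*p[:,1]/p[:,2]]
def blob(m,box):
    k=np.zeros(m.shape,np.uint8);x0,y0,x1,y1=box;k[y0:y1,x0:x1]=m[y0:y1,x0:x1]
    cs=cv2.findContours(k,cv2.RETR_EXTERNAL,cv2.CHAIN_APPROX_NONE)[0]
    return max(cs,key=cv2.contourArea) if cs else None
def cen(c): m=cv2.moments(c); return [m['m10']/m['m00'],m['m01']/m['m00']]
E
python3 - <<'E'
from h import *
for n,bx,bb,hb,rb in (("top",(180,195,215,225),(240,170,315,245),(130,160,225,255),(345,155,410,255)),("side",(200,230,225,252),(228,180,315,255),(135,205,250,300),(295,105,390,200))):
    im=np.load(f"pics/{n}0.npy"); h=cv2.cvtColor(im,cv2.COLOR_RGB2HSV)
    g=((h[...,0]>45)&(h[...,0]<85)&(h[...,1]>120)).astype(np.uint8)
    d=blob(g,bx); print(n,"dot",cen(d),cast(n,cen(d),.143))
    b=blob(g,bb); r=cv2.minAreaRect(b); print("board",cast(n,cen(b),.012),cast(n,cv2.boxPoints(r),.012)[:,:2].tolist())
    x0,y0,x1,y1=hb; print("hsv hatch/table",h[cen(d)[1].__int__()-15, int(cen(d)[0])-15],h[300,200])
    m=((h[...,0]<12)&(h[...,1]>110)&(h[...,2]<140)).astype(np.uint8); m|=g
    m=cv2.morphologyEx(m,cv2.MORPH_OPEN,np.ones((3,3)))
    c=blob(m,hb); r=cv2.minAreaRect(c); p=cast(n,cv2.boxPoints(r),.143)[:,:2]; print("hatch",cv2.boxPoints(r).tolist(),p.tolist(),p.mean(0),np.linalg.norm(p-np.roll(p,1,0),axis=1))
    x0,y0,x1,y1=rb; cr=cv2.resize(im[y0:y1,x0:x1],None,fx=6,fy=6,interpolation=cv2.INTER_CUBIC)[:,:,::-1]
    hh=im[hb[1]:hb[3],hb[0]:hb[2]].copy(); 
    globals()[n]=cr
A=np.zeros((600,800,3),np.uint8)
A[:600,:390]=top[:600]; A[:570,400:800]=side[:570,:400] if side.shape[1]<400 else cv2.resize(side,(400,400*side.shape[0]//side.shape[1]))[:570] if False else 0
s=cv2.resize(side,None,fx=.7,fy=.7); A[:s.shape[0],400:400+s.shape[1]]=s[:, :400]
cv2.imwrite("pics/rack.png",A)
E
```

```text
top dot [196.55714285714285, 210.65] [[0.51057127 0.23373988 0.143     ]]
board [[0.52840625 0.00968681 0.012     ]] [[0.6148531541726677, 0.0858145549518721], [0.6103831951721005, -0.07189908752094736], [0.4444382407266499, -0.06467443073351055], [0.44836649895412056, 0.08924631130256787]]
hsv hatch/table [ 11 182  87] [ 17 160 142]
hatch [[192.0, 206.0], [201.0, 206.0], [201.0, 215.0], [192.0, 215.0]] [[0.5236831605680611, 0.24628094422124822], [0.5230171259137331, 0.22163037756746437], [0.4983478922147486, 0.2215710726731465], [0.4989996960434403, 0.24612110638776577]] [0.51101197 0.23390088] [0.02468398 0.02465956 0.0246693  0.02455868]
side dot [212.35435435435434, 240.5195195195195] [[0.510093   0.23408334 0.143     ]]
board [[0.52339773 0.0163957  0.012     ]] [[0.6118569693842351, 0.0829281645569], [0.63266455409025, -0.08598149295815638], [0.4435626466198979, -0.05748275501647271], [0.43478787142474945, 0.09869780662762279]]
hsv hatch/table [ 11 130  96] [  7  19 120]
hatch [[234.0, 205.0], [249.0, 205.0], [249.0, 229.0], [234.0, 229.0]] [[0.553024398505491, 0.1263817801403211], [0.5273059513711318, 0.0990244877405917], [0.4746344143085272, 0.14870708062732746], [0.49936931078578284, 0.17496503575928607]] [0.51358352 0.1372696 ] [0.07238233 0.0375481  0.07240615 0.03607347]
```

View pics/rack.png

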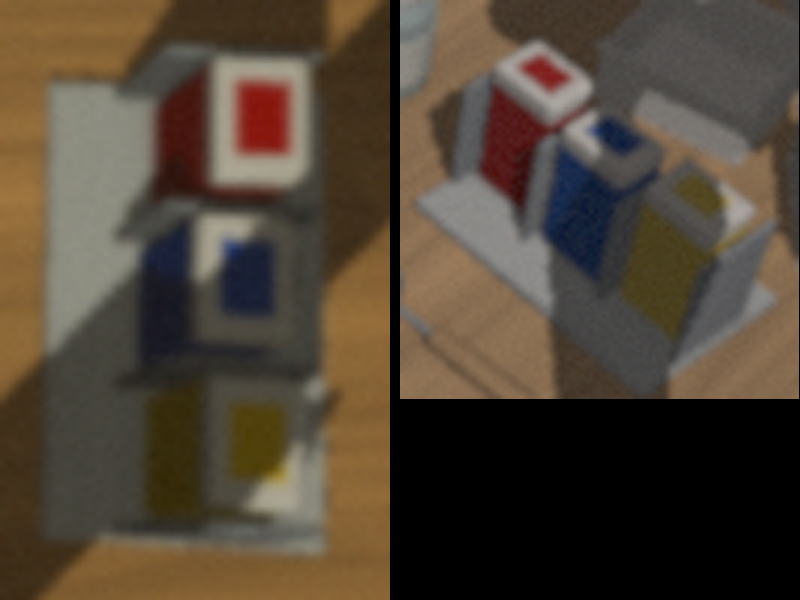

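Run:
```python
from h import *
# hatch
n="top"; im=cv2.GaussianBlur(np.load("pics/top0.npy"),(3,3),0); h=cv2.cvtColor(im,cv2.COLOR_RGB2HSV)
m=(((h[...,0]<14)&(h[...,1]>130)&(h[...,2]<125)&(h[...,2]>60))|((h[...,0]>45)&(h[...,0]<85)&(h[...,1]>120))).astype(np.uint8)
m=cv2.morphologyEx(m,cv2.MORPH_OPEN,np.ones((3,3))); c=blob(m,(130,160,222,250))
r=cv2.minAreaRect(c); p=cast(n,cv2.boxPoints(r),.143)[:,:2]; print("hatch",cv2.boxPoints(r).tolist(),p.round(4).tolist(),p.mean(0),np.linalg.norm(p-np.roll(p,1,0),axis=1))
e=p-np.roll(p,1,0); print("edge angles",np.degrees(np.arctan2(e[:,1],e[:,0])))
for n,bx in (("top",{'r':(380,165,398,185),'b':(380,192,394,212),'y':(381,218,395,240)}),("side",{'r':(310,110,345,128),'b':(335,130,360,148),'y':(355,140,380,160)})):
    im=np.load(f"pics/{n}0.npy"); h=cv2.cvtColor(im,cv2.COLOR_RGB2HSV)
    rng={'r':(h[...,0]<8)|(h[...,0]>172),'b':(h[...,0]>100)&(h[...,0]<130),'y':(h[...,0]>20)&(h[...,0]<34)}
    for k in 'rby':
        c=blob((rng[k]&(h[...,1]>125)).astype(np.uint8),bx[k])
        if c is not None and n=="top": print(n,k,cv2.boundingRect(c),cv2.minAreaRect(c),cast(n,cen(c),.123))
        elif c is not None: print(n,k,cv2.boundingRect(c),cen(c),cast(n,cen(c),.123))
# rack base left edge from crop px
print("rack base",cast("top",[[345+48/6,155+80/6],[345+44/6,155+540/6],[345+325/6,155+552/6]],.008))
```

```text
hatch [[139.05616760253906, 232.08987426757812], [154.1067352294922, 166.87075805664062], [214.72471618652344, 180.85952758789062], [199.6741485595703, 246.07864379882812]] [[0.4564, 0.3896], [0.6365, 0.3529], [0.5919, 0.1838], [0.4148, 0.2249]] [0.52488764 0.2878163 ] [0.16982637 0.18379939 0.17487354 0.18186796]
edge angles [  75.82247945  -11.50674186 -104.75613653  166.93345813]
top r (385, 169, 8, 12) ((388.5, 174.5), (11.0, 7.0), 90.0) [[ 0.60133068 -0.30036004  0.123     ]]
top b (383, 196, 6, 10) ((385.5, 200.5), (9.0, 5.0), 90.0) [[ 0.52657691 -0.28588503  0.123     ]]
top y (383, 222, 10, 13) ((387.5, 228.0), (12.0, 9.0), 90.0) [[ 0.45166881 -0.28470942  0.123     ]]
side r (325, 119, 10, 7) [329.11515151515147, 121.87878787878788] [[ 0.60092898 -0.29997479  0.123     ]]
side b (342, 134, 9, 7) [345.88, 137.08] [[ 0.52547354 -0.28629599  0.123     ]]
side y (362, 148, 10, 8) [366.26666666666665, 151.19444444444443] [[ 0.44983446 -0.28429003  0.123     ]]
rack base [[ 0.64691983 -0.22926364  0.008     ]
 [ 0.4109981  -0.21171357  0.008     ]
 [ 0.40157689 -0.35099679  0.008     ]]
```

>>> apply_moves(steps=[1.7,3.7,0,7,3.4,7.4,0,14,5.1,11.1,0,21,6.8,14.8,0,28,8.5,18.5,0,35,10.2,22.2,0,42,11.9,25.9,0,49,13.6,29.6,0,56], jaw=255)

```text
clock: 0.77
position: [0.2943, -0.2548, 0.1987]
ee_rot: [-0.0, 0.808, 0.59, 0.0]
contact_force: [1.5, 0.1, -0.7]
width: 0.0002
gripper_force: 0.0
```

>>> apply_moves(steps=[1.7,3.7,0,4.6,3.4,7.4,0,4.6,5.1,11.1,0,4.6,6.8,14.8,0,4.6,8.5,18.5,0,4.6,10.2,22.2,0,4.6,11.9,25.9,0,4.6,13.6,29.6,0,4.6])

```text
clock: 1.43
position: [0.4303, 0.0413, 0.1988]
ee_rot: [0.0, 0.785, 0.62, -0.0]
contact_force: [0.2, -0.7, 0.3]
width: -0.0
gripper_force: 0.0
```

>>> apply_moves(steps=[1.5,3.7,0,0,3.0,7.4,0,0,4.6,11.1,0,0,6.2,14.8,0,0,7.6,18.2,0,0,8.0,19.3,-1.5,0,8.0,19.3,-3.5,0,8.0,19.3,-5.0,0])

```text
clock: 2.1
position: [0.5098, 0.2334, 0.1471]
ee_rot: [-0.0, 0.784, 0.62, -0.001]
contact_force: [-0.4, -0.6, 0.8]
width: -0.0002
gripper_force: 0.0
```

>>> apply_moves(steps=[0,0,-0.2,0,0,0,-0.4,0,0,0,-0.6,0,0,0,-0.7,0,0,0,-0.8,0,0,0,-0.9,0,0,0,-1.0,0,0,0,-1.0,0])

```text
clock: 2.77
position: [0.5103, 0.2321, 0.1391]
ee_rot: [0.0, 0.785, 0.62, 0.0]
contact_force: [0.5, -1.4, 0.2]
width: 0.0001
gripper_force: 0.0
```

>>> apply_moves(steps=[0,0,-0.1,0,0,0,-0.2,0,0,0,-0.25,0,0,0,-0.25,0])

```text
clock: 3.1
position: [0.5101, 0.2321, 0.1362]
ee_rot: [-0.0, 0.785, 0.62, -0.0]
contact_force: [-0.6, 0.2, -0.3]
width: -0.0002
gripper_force: 0.0
```

Run:
```python
from h import *
F=[];
for i in range(4):
    get_image("side"); s=get_state(); F.append(s['contact_force'])
print(np.mean(F,0),np.std(F,0),s['position'],s['qpos'])
```

```text
[ 0.12216018  0.2365567  -0.13936194] [0.31941971 0.48257395 0.42976567] [0.51027084 0.23220654 0.13640408] [ 3.02975091e-01  2.96412707e-01  1.63670292e+00 -3.96884539e-05
  1.20840527e+00  5.37279936e-01]
```

Run:
```python
from h import *
a=get_image("side"); b=get_image("top"); np.save("pics/t1.npy",b)
A=np.hstack([cv2.resize(a[150:330,110:290],(400,400)),cv2.resize(b[140:270,110:240],(400,400))])
cv2.imwrite("pics/p1.png",A[:,:,::-1])
```

```text
(no output)
```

View pics/p1.png

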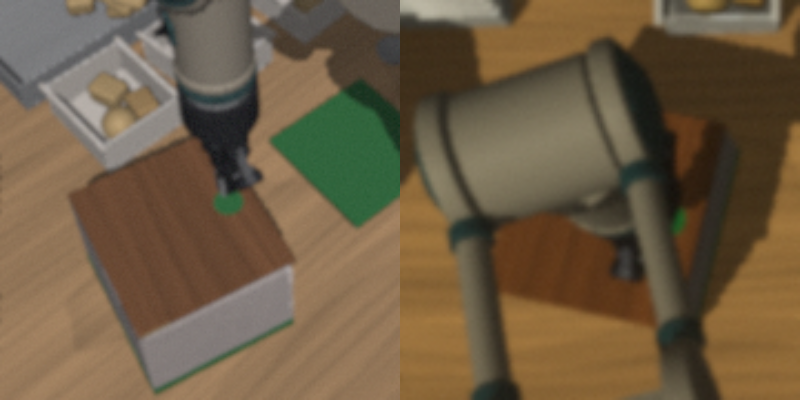

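Run:
```python
from h import *
im=get_image("side"); s=get_state(); p=s['position']; print(p,proj("side",p),proj("side",[.5103,.2339,.143]), s['width'], s['contact_force'],s['effort'])
h=cv2.cvtColor(im,cv2.COLOR_RGB2HSV); g=((h[...,0]>45)&(h[...,0]<85)&(h[...,1]>120)).astype(np.uint8)
d=blob(g,(200,225,230,255)); print(cen(d),cv2.boundingRect(d))
cv2.imwrite("pics/p2.png",cv2.resize(im[205:260,185:250],(780,600*65//65),interpolation=cv2.INTER_CUBIC)[:,:,::-1])
```

```text
[0.51025299 0.23216104 0.13643768] [[213.09590823 241.50785756]] [[212.35651034 240.42042849]] -0.000145414728650702 [-0.25076963 -0.40104175  0.38493113] [-8.25791813e-04 -4.12240899e+01 -2.29492217e+01 -2.62663552e-04
  3.38244172e-04 -4.53743453e-06]
[212.83695652173913, 240.9710144927536] (208, 237, 10, 8)
```

View pics/p2.png

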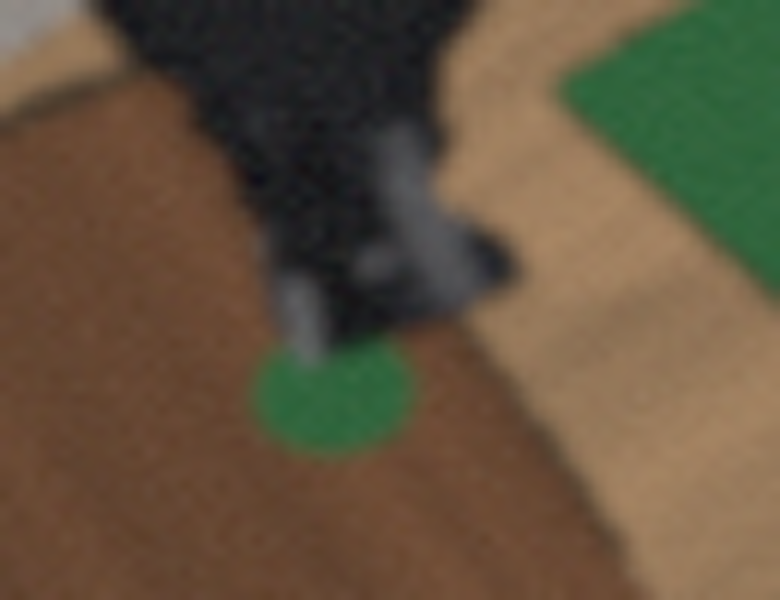

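>>> apply_moves(steps=[0,0,-0.1,0,0,0,-0.2,0,0,0,-0.3,0,0,0,-0.4,0,0,0,-0.4,0])

```text
clock: 3.87
position: [0.51, 0.2321, 0.1321]
ee_rot: [-0.0, 0.785, 0.62, -0.0]
contact_force: [1.1, 0.2, -0.0]
width: 0.0002
gripper_force: 0.0
```

Run:
```python
from h import *
print(cast("side",[[216,236]],.147),cast("side",[[216,236]],.15))
F=[]
for i in range(3):
    get_image("side"); F.append(get_state()['contact_force'])
print(np.mean(F,0))
```

```text
[[0.51169189 0.22108962 0.147     ]] [[0.51009045 0.22225559 0.15      ]]
[-0.05634208 -0.00639723  0.31789011]
```

Run:
```python
from h import *
for z in (.132,.142,.152,.162): print(z,proj("side",[[.5126,.2428,z],[.51,.232,z],[.5074,.2214,z]]).round(1).tolist())
im=get_image("side"); h=cv2.cvtColor(im,cv2.COLOR_RGB2HSV); g=((h[...,0]>45)&(h[...,0]<85)&(h[...,1]>120)).astype(np.uint8)
d=blob(g,(200,225,230,255)); print(cen(d),cv2.boundingRect(d))
cv2.imwrite("pics/p3.png",np.hstack([cv2.resize(im[205:260,185:250],(400,340),interpolation=cv2.INTER_CUBIC),cv2.resize(im[60:260,120:320],(340,340))])[:,:,::-1])
```

```text
0.132 [[209.1, 244.5], [213.3, 242.5], [217.4, 240.6]]
0.142 [[208.9, 242.2], [213.1, 240.3], [217.2, 238.3]]
0.152 [[208.6, 239.9], [212.8, 237.9], [217.0, 236.0]]
0.162 [[208.3, 237.6], [212.6, 235.6], [216.8, 233.7]]
[212.8268398268398, 241.28138528138524] (207, 238, 11, 7)
```

View pics/p3.png

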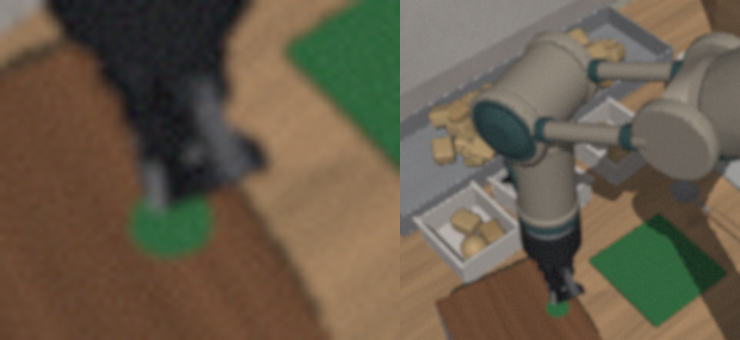

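>>> apply_moves(steps=[0,0,-0.1,0,0,0,-0.2,0,0,0,-0.3,0,0,0,-0.3,0])

```text
clock: 4.4
position: [0.51, 0.2321, 0.1292]
ee_rot: [-0.0, 0.785, 0.62, -0.0]
contact_force: [-0.5, 0.0, -0.6]
width: 0.0001
gripper_force: 0.0
```

>>> apply_moves(steps=[0,0,-0.1,0,0,0,-0.2,0,0,0,-0.2,0])

```text
clock: 4.65
position: [0.5101, 0.2321, 0.1272]
ee_rot: [-0.0, 0.785, 0.62, -0.0]
contact_force: [0.4, 1.0, 0.2]
width: 0.0003
gripper_force: 0.0
```

>>> apply_moves(steps=[0,0,-0.1,0,0,0,-0.2,0,0,0,-0.2,0])

```text
clock: 4.9
position: [0.5101, 0.2321, 0.1252]
ee_rot: [-0.0, 0.785, 0.62, -0.0]
contact_force: [0.0, -0.0, 0.8]
width: 0.0002
gripper_force: 0.0
```

Run:
```python
from h import *
F=[]
for i in range(3):
    im=get_image("side"); s=get_state();F.append(s['contact_force'])
print(np.mean(F,0),s['moment'],s['effort'],s['position'])
h=cv2.cvtColor(im,cv2.COLOR_RGB2HSV); g=((h[...,0]>45)&(h[...,0]<85)&(h[...,1]>120)).astype(np.uint8)
d=blob(g,(200,225,230,255)); print(cen(d),cv2.boundingRect(d))
o=np.load("pics/side0.npy")
cv2.imwrite("pics/p4.png",np.hstack([cv2.resize(k[190:325,130:265],(400,400),interpolation=cv2.INTER_CUBIC) for k in (o,im)])[:,:,::-1])
```

```text
[ 0.07672369 -0.08843992 -0.17194537] [ 0.02243704 -0.00165114  0.0265157 ] [ 4.21198820e-04 -4.13877583e+01 -2.25850564e+01 -2.96005383e-04
  3.06799528e-03  5.02155842e-06] [0.51023719 0.23214577 0.12543226]
[212.94444444444446, 242.08024691358023] (208, 239, 10, 6)
```

View pics/p4.png

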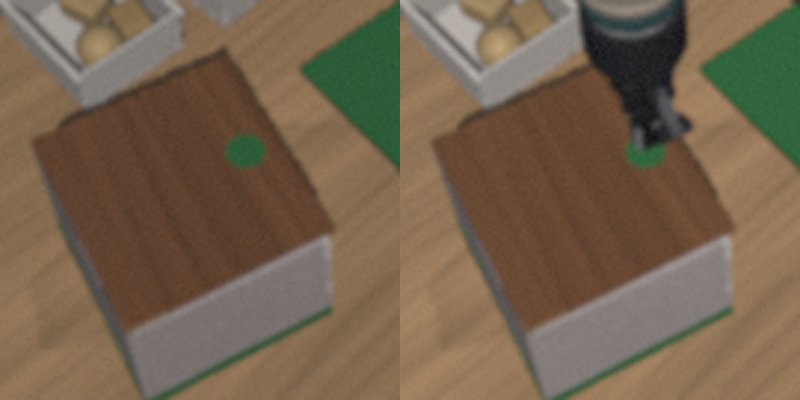

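>>> apply_moves(steps=[0,0,-0.1,0,0,0,-0.2,0,0,0,-0.3,0,0,0,-0.3,0])

```text
clock: 5.38
position: [0.5101, 0.2321, 0.1221]
ee_rot: [-0.0, 0.785, 0.62, -0.0]
contact_force: [-0.7, -1.2, 0.1]
width: -0.0001
gripper_force: 0.0
```

>>> apply_moves(steps=[0,0,-0.1,0,0,0,-0.2,0,0,0,-0.2,0])

```text
clock: 5.63
position: [0.5101, 0.2321, 0.1202]
ee_rot: [-0.0, 0.785, 0.62, -0.0]
contact_force: [-0.5, 0.7, 0.1]
width: -0.0
gripper_force: 0.0
```

>>> apply_moves(steps=[0,0,-0.1,0,0,0,-0.2,0,0,0,-0.3,0,0,0,-0.3,0])

```text
clock: 5.97
position: [0.5101, 0.2321, 0.1171]
ee_rot: [-0.0, 0.785, 0.62, -0.0]
contact_force: [-0.5, -0.1, -0.7]
width: -0.0003
gripper_force: 0.0
```

>>> apply_moves(steps=[0,0,-0.1,0,0,0,-0.2,0,0,0,-0.2,0])

```text
clock: 6.22
position: [0.5101, 0.2322, 0.1152]
ee_rot: [-0.0, 0.785, 0.62, -0.0]
contact_force: [-1.1, -1.3, 0.0]
width: -0.0
gripper_force: 0.0
```

Run:
```python
from h import *
F=[]
for i in range(3):
    im=get_image("side"); s=get_state();F.append(s['contact_force'])
print(np.mean(F,0),s['effort'][1:3],s['position'],s['qpos'])
h=cv2.cvtColor(im,cv2.COLOR_RGB2HSV); g=((h[...,0]>45)&(h[...,0]<85)&(h[...,1]>120)).astype(np.uint8)
d=blob(g,(200,225,230,255)); print(cen(d),cv2.boundingRect(d))
dk=(h[...,2]<60); 
for r in range(215,246,2): 
    c=np.where(dk[r,195:235])[0]+195; print(r,(c.min(),c.max()) if len(c) else None,end=' ')
np.save("pics/s5.npy",im)
```

```text
[ 0.0350895  -0.11255371  0.41534445] [-41.57754421 -22.27451384] [0.51025696 0.23216302 0.11543806] [ 3.02927024e-01  3.13587115e-01  1.66777535e+00 -6.97542273e-05
  1.16013204e+00  5.37292620e-01]
[214.92592592592592, 242.9259259259259] (212, 242, 6, 3)
215 (np.int64(197), np.int64(221)) 217 (np.int64(199), np.int64(221)) 219 (np.int64(201), np.int64(220)) 221 (np.int64(202), np.int64(220)) 223 (np.int64(203), np.int64(221)) 225 (np.int64(205), np.int64(216)) 227 (np.int64(206), np.int64(216)) 229 (np.int64(206), np.int64(217)) 231 (np.int64(208), np.int64(217)) 233 (np.int64(208), np.int64(226)) 235 (np.int64(209), np.int64(227)) 237 (np.int64(212), np.int64(220)) 239 (np.int64(213), np.int64(220)) 241 (np.int64(213), np.int64(214)) 243 None 245 None
```

>>> apply_moves(steps=[0,0,-0.1,0,0,0,-0.2,0,0,0,-0.2,0])

```text
clock: 6.62
position: [0.5101, 0.2321, 0.1132]
ee_rot: [-0.0, 0.785, 0.62, -0.0]
contact_force: [-0.5, 0.2, 0.2]
width: 0.0002
gripper_force: 0.0
```

>>> apply_moves(steps=[0,0,-0.1,0,0,0,-0.2,0,0,0,-0.2,0])

```text
clock: 6.87
position: [0.5101, 0.2321, 0.1112]
ee_rot: [-0.0, 0.785, 0.62, -0.0]
contact_force: [-0.4, 0.2, 0.9]
width: -0.0001
gripper_force: 0.0
```

>>> apply_moves(steps=[0,0,-0.1,0,0,0,-0.2,0,0,0,-0.2,0])

```text
clock: 7.12
position: [0.5102, 0.2321, 0.1095]
ee_rot: [0.0, 0.785, 0.62, 0.0]
contact_force: [0.0, -0.5, 2.3]
width: 0.0
gripper_force: 0.9
```

>>> apply_moves(steps=[0,0,-0.1,0,0,0,-0.2,0,0,0,-0.2,0])

```text
clock: 7.37
position: [0.5102, 0.232, 0.1075]
ee_rot: [0.0, 0.785, 0.62, 0.0]
contact_force: [-0.5, -1.8, 2.0]
width: -0.0002
gripper_force: 1.5
```

>>> apply_moves(steps=[0,0,-0.1,0,0,0,-0.15,0,0,0,-0.15,0])

```text
clock: 7.62
position: [0.5102, 0.232, 0.1059]
ee_rot: [0.0, 0.785, 0.62, -0.0]
contact_force: [-0.3, -2.0, 3.3]
width: -0.0
gripper_force: 1.7
```

>>> apply_moves(steps=[0,0,-0.1,0,0,0,-0.15,0,0,0,-0.15,0])

```text
clock: 7.87
position: [0.5102, 0.232, 0.1043]
ee_rot: [0.0, 0.785, 0.62, -0.0]
contact_force: [-0.5, -2.2, 3.1]
width: -0.0001
gripper_force: 1.7
```

Run:
```python
from h import *
F=[]
for i in range(4):
    im=get_image("side"); s=get_state();F.append(s['contact_force'])
print(np.mean(F,0),s['position'])
```

```text
[-0.81693543 -1.98408875  2.99776868] [0.51017774 0.23198486 0.10425195]
```

>>> apply_moves(steps=[0,0,-0.1,0,0,0,-0.1,0])

```text
clock: 8.23
position: [0.5102, 0.232, 0.1039]
ee_rot: [0.0, 0.785, 0.62, -0.0]
contact_force: [-2.6, -2.7, 6.6]
width: -0.0002
gripper_force: 3.3
```

>>> apply_moves(steps=[0,0,-0.1,0,0,0,-0.1,0])

```text
clock: 8.4
position: [0.5103, 0.232, 0.1038]
ee_rot: [0.0, 0.785, 0.62, 0.0]
contact_force: [-3.8, -3.2, 10.5]
width: 0.0002
gripper_force: 5.8
```

>>> apply_moves(steps=[0,0,0.48,0,0,0,0.92,0,0.02,0.07,1.64,0,0.04,0.15,2.36,0,0.07,0.3,3.22,0,0.13,0.55,4.21,0,0.2,0.86,5.17,0,0.3,1.23,6.11,0])

```text
clock: 9.07
position: [0.5134, 0.245, 0.1648]
ee_rot: [-0.0, 0.785, 0.62, 0.0]
contact_force: [-0.1, -0.1, 0.6]
width: -0.0004
gripper_force: 0.5
```

Run:
```python
from h import *
a=get_image("side"); s=get_state(); print(s['contact_force'],s['position'])
b=get_image("top")
cv2.imwrite("pics/p5.png",np.hstack([cv2.resize(a[130:330,110:310],(400,400)),cv2.resize(b[130:290,100:260],(400,400))])[:,:,::-1])
```

```text
[-0.2781347   1.10199971  2.93048739] [0.51489846 0.24631223 0.16678036]
```

View pics/p5.png

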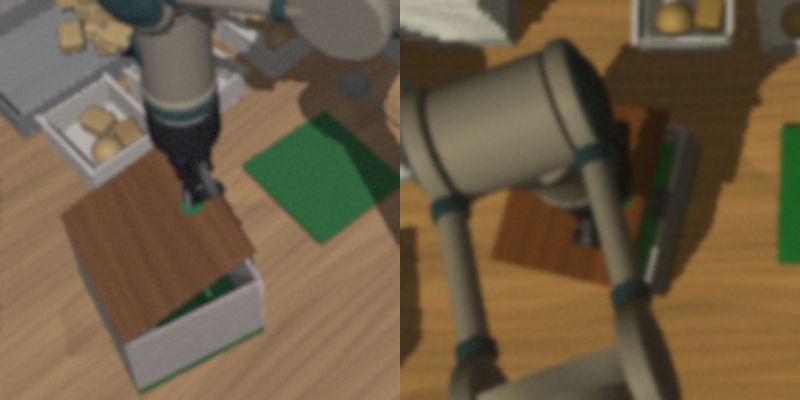

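>>> apply_moves(steps=[0.09,0.39,0.78,0,0.22,0.9,1.64,0,0.35,1.48,2.47,0,0.51,2.12,3.25,0,0.67,2.79,3.99,0,0.84,3.52,4.67,0,1.03,4.3,5.31,0,1.23,5.11,5.89,0])

```text
clock: 9.83
position: [0.5258, 0.2966, 0.2231]
ee_rot: [0.0, 0.785, 0.62, 0.0]
contact_force: [-0.4, 0.2, 0.6]
width: 0.0002
gripper_force: 0.3
```

>>> apply_moves(steps=[0.2,0.85,0.51,0,0.42,1.74,0.95,0,0.63,2.64,1.35,0,0.86,3.58,1.67,0,0.86,3.58,1.67,0])

```text
clock: 10.25
position: [0.5349, 0.3338, 0.2395]
ee_rot: [-0.0, 0.784, 0.62, 0.001]
contact_force: [0.3, 0.3, -0.0]
width: 0.0
gripper_force: 0.3
```

Run:
```python
from h import *
a=get_image("side"); s=get_state(); print(s['contact_force'],s['position'])
b=get_image("top")
cv2.imwrite("pics/p6.png",np.hstack([cv2.resize(a[110:330,90:310],(400,400)),cv2.resize(b[130:290,100:260],(400,400))])[:,:,::-1])
```

```text
[0.45722441 1.38412152 0.01900131] [0.53445262 0.33257807 0.2390652 ]
```

View pics/p6.png

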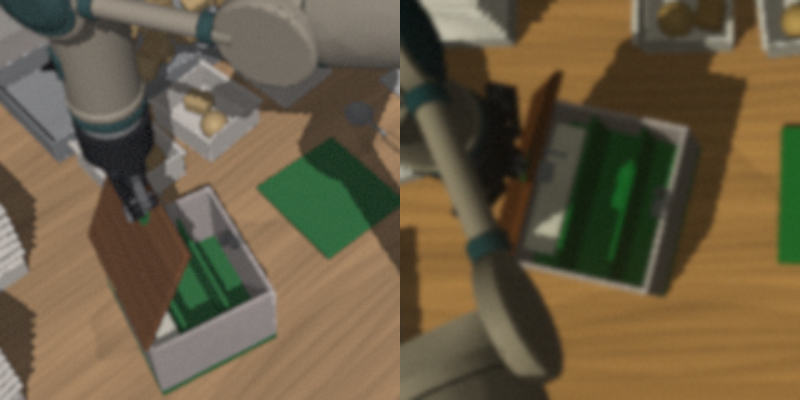

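>>> apply_moves(steps=[0,0,1.2,0,0,0,2.4,0,0,0,3.6,0,0,0,4.8,0,0,0,6.0,0,0,0,7.2,0,0,-2,8,0,0,-5,8,0])

```text
clock: 11.02
position: [0.5345, 0.2824, 0.3202]
ee_rot: [0.0, 0.784, 0.621, 0.001]
contact_force: [1.3, -0.9, -0.8]
width: -0.0002
gripper_force: 0.0
```

>>> apply_moves(steps=[0,-4,0,0,0,-8,0,0,0,-12,0,0,0,-16,0,0,-0.3,-20,0,-7,-0.6,-24,0,-14,-1,-28,0,-21,-1.5,-32,0,-28], jaw=0)

```text
clock: 11.68
position: [0.5178, -0.0409, 0.3187]
ee_rot: [-0.0, 0.913, 0.408, -0.001]
contact_force: [1.2, -0.7, -0.1]
width: 0.0853
gripper_force: 0.0
```

```bash
cat > det.py <<'E'
from h import *
E
python3 - <<'E'
from h import *
b=get_image("top"); a=get_image("side"); np.save("pics/t7.npy",b); np.save("pics/s7.npy",a); s=get_state(); print(s['position'],s['width'],s['qpos'])
A=np.zeros((600,800,3),np.uint8)
A[:400,:400]=cv2.resize(b[120:280,90:250],(400,400),interpolation=cv2.INTER_CUBIC)
A[:400,400:]=cv2.resize(a[140:340,70:270],(400,400),interpolation=cv2.INTER_CUBIC)
cv2.imwrite("pics/p7.png",A[:400,:,::-1])
E
```

```text
[ 0.5175144  -0.04489201  0.31858322] 0.08553854649104825 [-0.2171933   0.14736903  1.38504202 -0.00433272  1.61054361  0.51568877]
```

Run:
```python
from h import *
im=np.load("pics/t7.npy"); h=cv2.cvtColor(im,cv2.COLOR_RGB2HSV)
for r in (190,205,220,235): print(r,[(c,*h[r,c]) for c in range(148,222,2)].__str__().replace("np.uint8","").replace("(","").replace(")",""))
```

```text
190 [148, 14, 132, 52, 150, 17, 71, 72, 152, 23, 46, 50, 154, 17, 48, 48, 156, 23, 52, 44, 158, 22, 56, 50, 160, 21, 48, 75, 162, 28, 45, 91, 164, 27, 43, 160, 166, 27, 42, 178, 168, 28, 40, 177, 170, 27, 42, 170, 172, 44, 63, 109, 174, 63, 159, 72, 176, 53, 128, 34, 178, 51, 119, 30, 180, 52, 143, 32, 182, 55, 127, 36, 184, 54, 150, 46, 186, 58, 148, 43, 188, 58, 141, 49, 190, 63, 176, 81, 192, 62, 173, 93, 194, 64, 174, 91, 196, 58, 162, 52, 198, 51, 120, 34, 200, 48, 140, 31, 202, 54, 148, 43, 204, 58, 136, 45, 206, 54, 160, 43, 208, 54, 135, 51, 210, 47, 71, 97, 212, 22, 42, 109, 214, 23, 57, 54, 216, 18, 52, 49, 218, 25, 68, 45, 220, 22, 130, 57]
205 [148, 18, 56, 55, 150, 15, 53, 48, 152, 24, 55, 46, 154, 27, 46, 50, 156, 23, 47, 71, 158, 27, 44, 105, 160, 29, 43, 161, 162, 26, 43, 167, 164, 27, 41, 170, 166, 28, 43, 161, 168, 42, 61, 104, 170, 61, 154, 68, 172, 56, 120, 36, 174, 50, 132, 29, 176, 51, 124, 33, 178, 58, 121, 40, 180, 56, 127, 46, 182, 56, 145, 44, 184, 59, 127, 46, 186, 61, 166, 69, 188, 64, 174, 94, 190, 63, 177, 85, 192, 59, 159, 56, 194, 51, 108, 33, 196, 48,
[... 850 characters left out ...]
8, 18, 152, 69, 220, 16, 147, 73]
235 [148, 16, 56, 132, 150, 18, 50, 123, 152, 21, 47, 103, 154, 30, 47, 82, 156, 42, 67, 69, 158, 48, 88, 58, 160, 48, 128, 50, 162, 50, 145, 44, 164, 41, 117, 35, 166, 43, 113, 36, 168, 44, 120, 36, 170, 44, 148, 38, 172, 52, 150, 46, 174, 54, 128, 48, 176, 53, 150, 46, 178, 54, 143, 48, 180, 53, 144, 46, 182, 53, 145, 44, 184, 49, 142, 43, 186, 46, 135, 32, 188, 42, 128, 34, 190, 46, 152, 37, 192, 52, 133, 48, 194, 50, 139, 46, 196, 54, 133, 46, 198, 48, 96, 61, 200, 23, 41, 123, 202, 18, 48, 80, 204, 23, 58, 53, 206, 21, 69, 52, 208, 25, 92, 47, 210, 19, 155, 61, 212, 18, 151, 71, 214, 17, 155, 105, 216, 17, 154, 144, 218, 18, 160, 147, 220, 17, 155, 150]
```

View pics/p7.png

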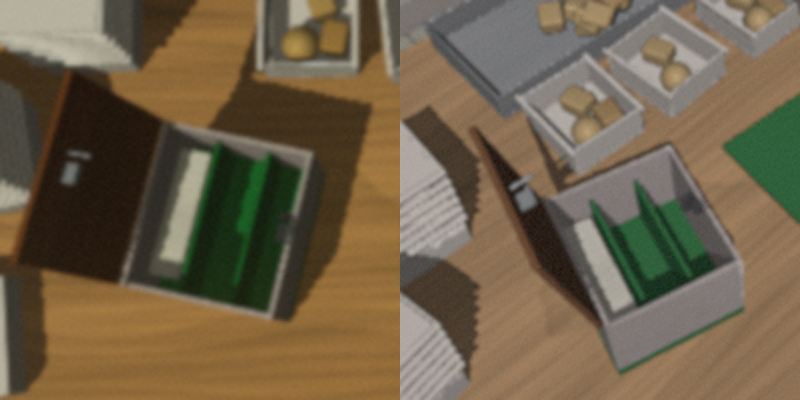

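Run:
```python
from h import *
rim=cast("top",[[211.5,190],[207.7,205],[204,220],[200.3,235]],.127)[:,:2]
dl=cast("top",[[172.5,190],[168.7,205],[164.7,220]],.097)[:,:2]
dr=cast("top",[[189.2,190],[185.3,205]],.097)[:,:2]
for p in (rim,dl,dr):
    d=p[0]-p[-1]; print(p[0],p[-1],np.degrees(np.arctan2(d[1],d[0])))
a=np.radians(-13.5);u=np.array([-np.sin(a),np.cos(a)])
print("offsets along chest y of rim(-82.5?),dl(+33),dr(-27):",(rim@u).mean(),(dl@u).mean(),(dr@u).mean(), "dot(-60)",np.array([.5103,.2339])@u)
# outer corners from p7 (scale 2.5, origin 90,120): rim corners
c=cast("top",[[90+312/2.5,120+152/2.5],[90+272/2.5,120+315/2.5]],.127)[:,:2];print(c,c@np.array([np.cos(a),np.sin(a)]),np.degrees(np.arctan2(*(c[0]-c[1])[::-1])),"dot",np.array([.5103,.2339])@np.array([np.cos(a),np.sin(a)]))
```

```text
[0.5694344  0.19510885] [0.44527601 0.22611362] -14.021113738983692
[0.57793831 0.31185117] [0.49206861 0.33275793] -13.683612365572777
[0.57659564 0.26366157] [0.53342259 0.27449438] -14.085634666563928
offsets along chest y of rim(-82.5?),dl(+33),dr(-27): 0.3233021608907142 0.43820002589513735 0.39120763249762447 dot(-60) 0.34656449355668506
[[0.59535179 0.18577998]
 [0.41557924 0.23012824]] [0.5355327  0.35037438] -13.857661995047089 dot 0.4415974997730381
```

>>> apply_moves(steps=[-0.8,-3,-1,-6.6,-1.7,-6,-2,-13.2,-2.5,-9,-3,-19.8,-3.4,-12,-5,-26.4,-4.2,-15,-7,-33,-5.0,-18,-9,-39.6,-5.9,-21,-11,-46.2,-6.7,-24,-13,-52.5])

```text
clock: 12.45
position: [0.451, -0.2791, 0.1881]
ee_rot: [-0.0, 0.999, -0.037, -0.0]
contact_force: [0.5, -0.5, 0.1]
width: 0.0855
gripper_force: 0.0
```

>>> apply_moves(steps=[0,0,0,0,0,0,0,0])

```text
clock: 12.62
position: [0.4507, -0.2786, 0.1874]
ee_rot: [-0.001, 0.999, -0.035, -0.002]
contact_force: [0.5, 0.2, 0.0]
width: 0.0854
gripper_force: 0.0
```

Run:
```python
from h import *
s=get_state(); print(s['position'],s['ee_rot'])
n="top"; im=get_image(n); h=cv2.cvtColor(im,cv2.COLOR_RGB2HSV)
for n in("top","side"):
    im=get_image(n); h=cv2.cvtColor(im,cv2.COLOR_RGB2HSV)
    for r in (range(214,244,4) if n=="top" else range(140,176,4)):
        print(n,r,''.join('%4d'%v for v in h[r,(360 if n=="top" else 345):(412 if n=="top" else 397):2,2]))
```

```text
[ 0.45067303 -0.27861104  0.18742765] [-0.00142242  0.99938888 -0.03488443 -0.00170989]
top 214  156 157 147 106  51  47  66  72  71  58  44  39  36  42  49  61  58  49  49  58  52  25  26  22  26  28
top 218  156 152 107  88  87  82  74  43  28  28  28  30  34  33  30  33  31  31  30  28  25  23  22  26  26  29
top 222  157 157 157 153 143 102  89  50  29  27  30  28  28  32  36  34  33  35  31  27  27  28  25  26  27  26
top 226  157 158 157 155 143 103  92  55  33  34  32  27  35  43  41  26  28  61  63  32  26  24  24  22  24  26
top 230  157 158 157 154 144 102  97  92  95 102 161 183 181 184 178 161 157 143 111 118 117  98  53  30  24  24
top 234  158 159 158 152 124  67  65  70  92 106 169 184 180 185 184 185 185 171 154 151 153 150 148 120  67  33
top 238  157 159 153 111  75  61  59  60  81 114 160 176 179 181 185 184 185 174 153 144 146 158 157 157 149  96
top 242  157 153 100  71  71  73  95  97  96  93  89  90  90  93  89 105 122 126 127 132 146 147 149 137  83  69
side 140  136 126 132 150 171 180 170 139 141 137 135 134 135 130 130 131 134 140 149 110  74  72  66 103 13
[... 217 characters left out ...]
  72  62  51  54
side 152   86 102 113 105  95 120 149 172 176 170 175 173 174 177 175 171 151 138 134 132  83  73  70  54  53  59
side 156   72  95  98  88 111 112 111 110 134 166 175 172 174 178 180 180 164 151 144 135  95  76  62  55  61  65
side 160   90 100  93  96 114 111 114 113 112 110 122 153 180 167 149 137 127 125 111 112 110  79  57  51  58  69
side 164   99  99  85 108 111 111 112 113 113 115 114 125 141 126 110 112 102  98 107 140 157 120  55  55  62  69
side 168  100  91  98 112 112 111 112 110 108 100  90 109 115 103  96  95  98  99 140 151 144  99  48  55  66  75
side 172   99  87 107 110 113 113 111  88  75  74  88  99  99  99  97  97  98 127 146 145 136  72  55  59  73  80
```

>>> apply_moves(steps=[0,-0.6,-2.5,0,0,-0.6,-5,0,0,-0.6,-7.5,0,0,-0.6,-9,0,0,-0.6,-10,0,0,-0.6,-10.7,0,0,-0.6,-11.3,0,0,-0.6,-11.3,0])

```text
clock: 13.43
position: [0.4524, -0.2842, 0.076]
ee_rot: [-0.0, 0.999, -0.034, -0.0]
contact_force: [0.0, -0.6, -0.4]
width: 0.0857
gripper_force: 0.0
```

>>> apply_moves(steps=[0,0,-0.4,0,0,0,-0.8,0,0,0,-1.2,0,0,0,-1.6,0,0,0,-1.6,0])

```text
clock: 13.85
position: [0.4516, -0.2843, 0.0594]
ee_rot: [-0.0, 0.999, -0.034, -0.001]
contact_force: [-1.4, 0.1, 0.5]
width: 0.0851
gripper_force: 0.0
```

>>> apply_moves(steps=[0,0,-0.3,0,0,0,-0.6,0,0,0,-0.7,0])

```text
clock: 14.1
position: [0.4519, -0.2845, 0.0527]
ee_rot: [-0.0, 0.999, -0.034, -0.0]
contact_force: [0.2, -0.2, -0.4]
width: 0.0857
gripper_force: 0.0
```

>>> apply_moves(steps=[0,0,0,0,0,0,0,0,0,0,0,0,0,0,0,0,0,0,0,0,0,0,0,0,0,0,0,0,0,0,0,0], jaw=255, newtons=35)

```text
clock: 14.77
position: [0.4524, -0.2849, 0.0534]
ee_rot: [0.0, 0.999, -0.034, 0.0]
contact_force: [-0.3, 0.1, 1.5]
width: 0.0437
gripper_force: 35.9
```

>>> apply_moves(steps=[0,0,0.5,0,0,0,1.5,0,0,0,3,0,0,0,5,0,0,0,7.5,0,0,0,10,0,0,0,12,0,0,0,13,0])

```text
clock: 15.43
position: [0.453, -0.2852, 0.1863]
ee_rot: [0.001, 0.999, -0.034, 0.002]
contact_force: [0.5, 0.2, -2.4]
width: 0.0437
gripper_force: 36.1
```

Run:
```python
from h import *
F=[]
for i in range(2):
    im=get_image("side"); s=get_state();F.append(s['contact_force'])
print(np.mean(F,0),s['position'],s['width'],s['gripper_force'])
im=get_image("side");h=cv2.cvtColor(im,cv2.COLOR_RGB2HSV)
m=((h[...,0]>20)&(h[...,0]<34)&(h[...,1]>140)).astype(np.uint8); c=blob(m,(300,60,420,210)); print(cv2.boundingRect(c),cv2.contourArea(c),cv2.minAreaRect(c),proj("side",[[.4524-.03,-.2849+.022,.14],[.4524+.03,-.2849+.022,.14],[.4524-.03,-.2849-.022,.14]]))
```

```text
[ 0.31950131  0.09595998 -1.95876347] [ 0.45299698 -0.28523678  0.18511097] 0.04380261630846559 36.07399821281433
(357, 121, 29, 34) 378.0 ((369.9162292480469, 138.3972930908203), (24.335607528686523, 29.77619743347168), 17.10272979736328) [[370.71547994 156.00976937]
 [353.56757951 144.62285654]
 [380.3297504  148.15186703]]
```

>>> apply_moves(steps=[0.9,3.6,0,0,1.9,7.4,0,0,2.9,11.2,0,0,3.8,15,0,0,4.8,18.8,0,0,5.8,22.6,0,0,6.8,26.4,-1,0,7.5,29.5,-3,0])

```text
clock: 16.25
position: [0.5284, 0.0132, 0.1531]
ee_rot: [-0.0, 0.999, -0.034, 0.001]
contact_force: [1.1, 0.7, -2.3]
width: 0.0441
gripper_force: 37.0
```

>>> apply_moves(steps=[0,0,-2,0,0,0,-4,0,0,0,-6,0,0,0,-7.5,0,0,0,-8.5,0,0,0,-9,0,0,0,-9.2,0,0,0,-9.2,0])

```text
clock: 16.92
position: [0.527, 0.0103, 0.0607]
ee_rot: [0.0, 0.999, -0.034, -0.0]
contact_force: [0.1, 0.5, -2.9]
width: 0.0438
gripper_force: 36.6
```

>>> apply_moves(steps=[0,0,-0.1,0,0,0,-0.2,0,0,0,-0.3,0,0,0,-0.3,0])

```text
clock: 17.25
position: [0.5274, 0.0103, 0.0585]
ee_rot: [0.0, 0.999, -0.034, 0.0]
contact_force: [0.4, 0.5, -3.0]
width: 0.0438
gripper_force: 36.6
```

>>> apply_moves(steps=[0,0,-0.05,0,0,0,-0.1,0,0,0,-0.1,0])

```text
clock: 17.5
position: [0.5273, 0.0103, 0.0575]
ee_rot: [0.0, 0.999, -0.034, 0.0]
contact_force: [-0.2, 0.1, -0.1]
width: 0.0436
gripper_force: 36.7
```

>>> apply_moves(steps=[0,0,-0.05,0,0,0,-0.05,0,0,0,-0.05,0])

```text
clock: 17.75
position: [0.5275, 0.0103, 0.0575]
ee_rot: [0.0, 0.999, -0.034, 0.0]
contact_force: [-1.9, -0.7, 5.6]
width: 0.0437
gripper_force: 37.3
```

>>> apply_moves(steps=[0,0,0,0,0,0,0,0,0,0,0,0,0,0,0,0,0,0,0,0,0,0,0,0,0,0,0,0,0,0,0,0], jaw=0)

```text
clock: 18.42
position: [0.5271, 0.0103, 0.0566]
ee_rot: [0.0, 0.999, -0.034, -0.0]
contact_force: [-0.2, 0.7, -0.1]
width: 0.0855
gripper_force: 0.0
```

>>> apply_moves(steps=[0,0,1.5,0,0,0,4,0,0,0,7,0,0,0,10,7,0,0,11,14,0,0,11,21,0,0,11,28,0,0,11,35])

```text
clock: 19.08
position: [0.5273, 0.0104, 0.1671]
ee_rot: [0.0, 0.963, 0.271, 0.0]
contact_force: [-0.0, -0.3, -0.9]
width: 0.0855
gripper_force: 0.0
```

>>> apply_moves(steps=[0,0,0,7,0,0,0,14,0,0,0,21,0,0,0,28,0,0,0,35,0,0,0,42,0,0,0,49,0,0,0,55])

```text
clock: 19.75
position: [0.527, 0.0104, 0.1666]
ee_rot: [-0.0, 0.729, 0.685, -0.0]
contact_force: [-0.8, -0.4, 1.0]
width: 0.0855
gripper_force: 0.0
```

Run:
```python
from h import *
s=get_state(); print(s['position'],s['ee_rot'],s['width'])
q=s['ee_rot']; print("yaw y",2*np.degrees(np.arctan2(q[2],q[1]))-90)
im=get_image("side");h=cv2.cvtColor(im,cv2.COLOR_RGB2HSV)
m=((h[...,0]>20)&(h[...,0]<34)&(h[...,1]>140)).astype(np.uint8)
for c in cv2.findContours(m[150:260,220:330],cv2.RETR_EXTERNAL,cv2.CHAIN_APPROX_NONE)[0]:
    if cv2.contourArea(c)>20: c=c+[[220,150]]; print(cv2.contourArea(c),cv2.boundingRect(c),cen(c),cast("side",cen(c),.127))
x=np.array([.9977,-.0680]);y=np.array([.068,.9977]);o=np.array([.527,.0103])
print(proj("side",[[*(o+a*x+b*y),z] for z in(.127,.012) for a,b in((-.03,-.022),(-.03,.022),(.03,.022))]).round(1).tolist())
```

```text
[0.52704969 0.01038304 0.16656797] [-5.77909417e-07  7.28925476e-01  6.84593054e-01 -1.40746256e-05] 0.0854576561610087
yaw y -3.592776807707992
296.5 (261, 195, 26, 31) [270.05508712759973, 210.61382799325463] [[0.48671588 0.06413408 0.127     ]]
39.5 (269, 187, 11, 8) [274.0590717299578, 190.51054852320672] [[0.52575803 0.01033058 0.127     ]]
[[287.7, 193.0], [275.0, 201.5], [259.9, 187.5], [284.8, 218.6], [273.0, 226.8], [259.0, 213.3]]
```

>>> apply_moves(steps=[0,0,-3,0,0,0,-6,0,0,0,-8,0,0,0,-9.2,0,0,0,-10,0,0,0,-10.5,0,0,0,-10.8,0,0,0,-10.8,0])

```text
clock: 20.47
position: [0.5274, 0.0103, 0.0587]
ee_rot: [0.0, 0.731, 0.682, 0.0]
contact_force: [-0.0, 0.5, 0.7]
width: 0.0854
gripper_force: 0.0
```

>>> apply_moves(steps=[0,0,0,0,0,0,0,0,0,0,0,0,0,0,0,0,0,0,0,0,0,0,0,0,0,0,0,0], jaw=255, newtons=35)

```text
clock: 21.05
position: [0.5276, 0.0103, 0.0596]
ee_rot: [0.001, 0.731, 0.682, 0.001]
contact_force: [-0.9, 0.2, 5.8]
width: 0.0597
gripper_force: 38.5
```

>>> apply_moves(steps=[0,0,0.5,0,0,0,1.5,0,0,0,3.5,0,0,0,6.5,0,0,0,9.5,0,0,0,12,-3,0,0,14,-6,0,0,15,-9.9])

```text
clock: 21.72
position: [0.5284, 0.0103, 0.2121]
ee_rot: [0.002, 0.788, 0.616, 0.002]
contact_force: [1.0, 0.3, -3.5]
width: 0.0597
gripper_force: 39.1
```

>>> apply_moves(steps=[0,2.5,0,0,0,6,0,0,0,10,0,0,0,14,0,0,0,18,0,0,0,22,0,0,0,25.5,0,0,-0.2,28,0,0])

```text
clock: 22.38
position: [0.5247, 0.2938, 0.2086]
ee_rot: [-0.001, 0.787, 0.618, 0.0]
contact_force: [0.7, -0.5, -3.2]
width: 0.0593
gripper_force: 38.4
```

>>> apply_moves(steps=[0,0,0,0,0,0,0,0,0,0,0,0])

```text
clock: 22.63
position: [0.5247, 0.2899, 0.2084]
ee_rot: [0.0, 0.787, 0.617, -0.001]
contact_force: [-0.6, 0.1, -2.8]
width: 0.0595
gripper_force: 38.6
```

Run:
```python
from h import *
F=[]
for i in range(3):
    im=get_image("side"); s=get_state();F.append(s['contact_force'])
q=s['ee_rot'];print(np.mean(F,0),s['position'],"yaw y",2*np.degrees(np.arctan2(q[2],q[1]))-90,s['width'],s['gripper_force'])
```

```text
[ 0.14279318  0.24999861 -3.09105857] [0.52522441 0.28913268 0.20872034] yaw y -13.911683135044683 0.05922524720801575 38.606940507888794
```

>>> apply_moves(steps=[0,0.2,-1,0,0,0.2,-2.5,0,0,0.2,-4,0,0,0.2,-5,0,0,0.2,-5.6,0,0,0.2,-6.2,0,0,0.2,-6.8,0,0,0.2,-7.2,0])

```text
clock: 23.45
position: [0.5253, 0.2923, 0.1363]
ee_rot: [0.0, 0.787, 0.617, 0.0]
contact_force: [-0.5, 0.3, -3.5]
width: 0.0595
gripper_force: 38.6
```

>>> apply_moves(steps=[0,0,-0.4,0,0,0,-0.8,0,0,0,-1.2,0,0,0,-1.6,0,0,0,-1.6,0])

```text
clock: 23.87
position: [0.5246, 0.2922, 0.1198]
ee_rot: [-0.0, 0.787, 0.617, -0.001]
contact_force: [-0.8, -0.3, -3.0]
width: 0.0595
gripper_force: 38.6
```

>>> apply_moves(steps=[0,0,-1,0,0,0,-2,0,0,0,-3,0,0,0,-4,0,0,0,-4.6,0,0,0,-5.1,0,0,0,-5.5,0,0,0,-5.5,0])

```text
clock: 24.53
position: [0.5246, 0.2921, 0.0646]
ee_rot: [-0.0, 0.787, 0.617, -0.001]
contact_force: [-0.1, 0.4, -2.6]
width: 0.06
gripper_force: 38.7
```

>>> apply_moves(steps=[0,0,-0.1,0,0,0,-0.2,0,0,0,-0.3,0,0,0,-0.3,0])

```text
clock: 24.87
position: [0.5253, 0.2924, 0.0628]
ee_rot: [0.0, 0.787, 0.617, 0.0]
contact_force: [-0.5, 0.5, -3.4]
width: 0.0594
gripper_force: 38.7
```

>>> apply_moves(steps=[0,0,-0.08,0,0,0,-0.16,0,0,0,-0.2,0])

```text
clock: 25.12
position: [0.5251, 0.2924, 0.0606]
ee_rot: [0.0, 0.787, 0.617, 0.0]
contact_force: [0.3, -0.4, -2.9]
width: 0.0596
gripper_force: 38.7
```

>>> apply_moves(steps=[0,0,-0.05,0,0,0,-0.1,0,0,0,-0.1,0])

```text
clock: 25.37
position: [0.5252, 0.2924, 0.0597]
ee_rot: [0.0, 0.787, 0.617, 0.0]
contact_force: [-0.5, 0.0, -2.7]
width: 0.0596
gripper_force: 38.7
```

>>> apply_moves(steps=[0,0,-0.05,0,0,0,-0.1,0,0,0,-0.1,0])

```text
clock: 25.62
position: [0.5252, 0.2925, 0.0597]
ee_rot: [0.0, 0.787, 0.617, 0.0]
contact_force: [-1.8, -1.2, 4.9]
width: 0.0594
gripper_force: 39.4
```

>>> apply_moves(steps=[0,0,-0.03,0,0,0,-0.06,0,0,0,-0.06,0])

```text
clock: 25.87
position: [0.5252, 0.2925, 0.0597]
ee_rot: [0.0, 0.787, 0.617, 0.001]
contact_force: [-2.9, -1.3, 8.7]
width: 0.0598
gripper_force: 40.0
```

Standing on the floor (z matches the board contact height). Release and withdraw straight up.

>>> apply_moves(steps=[0,0,0.12,0,0,0,0.12,0,0,0,0.12,0])

```text
clock: 26.12
position: [0.5254, 0.2925, 0.0597]
ee_rot: [0.0, 0.787, 0.617, 0.0]
contact_force: [-0.4, 0.1, 4.2]
width: 0.0596
gripper_force: 39.3
```

>>> apply_moves(steps=[0,0,0,0,0,0,0,0,0,0,0,0,0,0,0,0,0,0,0,0,0,0,0,0,0,0,0,0,0,0,0,0], jaw=0)

```text
clock: 26.78
position: [0.5252, 0.2923, 0.0592]
ee_rot: [0.0, 0.787, 0.617, 0.0]
contact_force: [0.0, 0.3, 0.3]
width: 0.0854
gripper_force: 0.0
```

>>> apply_moves(steps=[0,0,0.6,0,0,0,1.5,0,0,0,3,0,0,0,5.5,0,0,0,9,0,0,0,13,0,0,0,17,0,0,0,20,0])

```text
clock: 27.45
position: [0.5258, 0.2927, 0.2642]
ee_rot: [0.001, 0.787, 0.617, 0.003]
contact_force: [-0.0, 1.0, 0.4]
width: 0.0855
gripper_force: 0.0
```

>>> apply_moves(steps=[0,-3,0,0,0,-7,0,0,0,-11,0,0,0,-15,0,0,0,-19,0,0,0,-23,0,0,0,-26,0,0,0,-26,0,0])

```text
clock: 28.12
position: [0.5252, 0.0268, 0.2604]
ee_rot: [0.002, 0.789, 0.615, -0.001]
contact_force: [-0.0, 0.1, 0.3]
width: 0.0854
gripper_force: 0.0
```

Run:
```python
from h import *
s=get_state(); print(s['position'],s['contact_force'],s['width'])
for n,bx in (("top",(140,160,230,260)),("side",(130,170,280,320))):
    im=get_image(n);h=cv2.cvtColor(im,cv2.COLOR_RGB2HSV)
    m=((h[...,0]>20)&(h[...,0]<34)&(h[...,1]>140)).astype(np.uint8); x0,y0,x1,y1=bx
    for c in cv2.findContours(m[y0:y1,x0:x1],cv2.RETR_EXTERNAL,cv2.CHAIN_APPROX_NONE)[0]:
        if cv2.contourArea(c)>10: c=c+[[x0,y0]]; print(n,cv2.contourArea(c),cv2.boundingRect(c),cast(n,cen(c),.127))
    rb=(h[...,1]>125)&(h[...,2]>60)
    for k,mm,b in (('r',(h[...,0]<8)|(h[...,0]>172),{"top":(380,165,398,185),"side":(310,110,345,128)}),('b',(h[...,0]>100)&(h[...,0]<130),{"top":(380,192,394,212),"side":(335,130,360,148)})):
        c=blob((mm&rb).astype(np.uint8),b[n]); 
        if c is not None: print(n,k,cast(n,cen(c),.123))
    o=np.load(f"pics/{n[0]}7.npy"); d=np.abs(o.astype(int)-im).max(2); x=(90,140,150,240) if n=="top" else (90,190,170,260); print("hatch diff",d[x[1]:x[3],x[0]:x[2]].mean())
```

```text
[0.52518391 0.0267831  0.26041985] [-0.04990341  0.05705878  0.2830867 ] 0.08537860128100967
top 20.0 (183, 201, 8, 22) [[0.50845722 0.26470047 0.127     ]]
top 79.5 (172, 201, 10, 13) [[0.52369542 0.29231699 0.127     ]]
top r [[ 0.60091482 -0.30043883  0.123     ]]Traceback (most recent call last):
  File "<stdin>", line 11, in <module>
  File "h.py", line 17, in cen
    def cen(c): m=cv2.moments(c); return [m['m10']/m['m00'],m['m01']/m['m00']]
                                          ~~~~~~~~^~~~~~~~~
ZeroDivisionError: float division by zero
```

Run:
```python
from h import *
im=get_image("side");h=cv2.cvtColor(im,cv2.COLOR_RGB2HSV)
def f(m,b,z):
    c=blob((m&(h[...,1]>125)).astype(np.uint8),b)
    if c is not None and cv2.contourArea(c)>0: print(cv2.contourArea(c),cast("side",cen(c),z))
f((h[...,0]>100)&(h[...,0]<130),(335,130,360,148),.123)
f((h[...,0]<8)|(h[...,0]>172),(310,110,345,128),.123)
f((h[...,0]>20)&(h[...,0]<34),(150,200,260,250),.127)
o=np.load("pics/s7.npy"); d=np.abs(o.astype(int)-im).max(2); print("hatch diff",d[190:300,90:170].mean())
print(sign_off())
```

```text
26.0 [[ 0.52536978 -0.28654179  0.123     ]]
28.5 [[ 0.60084674 -0.29969846  0.123     ]]
hatch diff 3.036590909090909
the job is handed in; nothing more can be done
None
```

The hatch clicked, was eased up by hand and stands open; the yellow tin was regrasped by its narrow ends and stands upright in the middle slot, the blue and red tins have not moved, and I handed the job in at about 28 s (no verdict was shown).

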